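Click the bookend home against a row of paperbacks

TASK

Close up the row of paperbacks on the display board: with the tips or the outside of the fingers, push the wooden bookend block along its slot towards the books until the little roller on its side clicks into the notch in the steel fence, just short of the books, then take the hand away. Only push the bookend, do not lift it or shove it past the notch, and leave the books and all the other things standing as they are.

Things in the scene. Friction and masses are not known exactly. Their poses are not given: they have to be found in the camera images.
- rack: flat grey display board, fixed to the table, 240 mm (own x) by 540 mm (own y) by 18 mm thick, with a dark straight slot along its middle, parallel to own y; origin under its centre, on the table; z up. The bookend runs along the slot; +y leads from the bookend to the books. The board may be turned up to 15 degrees
- bookend: solid wooden block, 100 mm (own x, across the slot) by 95 mm (own y, along it) by 62 mm tall, 0.65 to 1 kg, too big to grasp, axes parallel to the board's; origin under its middle, on the slot's centre line at the board's top. Slides with about 2 N of friction; nothing holds it down but its weight
- push_face (a point): centre of the bookend's rear face, the flat upright face turned away from the books, 100 mm wide and 62 mm tall, 32 mm above the board's top; the face looks along the board's -y. A fingertip that reaches no more than about 20 mm below its top edge meets it before any wider part of the hand does
- bookend_roller (a point): centre of the small upright steel roller, 12 mm across, on the bookend's far (+x) side half-way along the block, 20 mm above the board. A spring holds it out to the fence's inner face with about 6 N; it gives way up to 8 mm towards the block. The bookend is home when this centre is level with notch along the board's y
- stop: steel stop fixed on the board: a low fence (30 mm high, 8 mm thick, 400 mm long) along the far (+x) side of the bookend's lane, joined to an upright end plate 100 mm tall behind the books, 175 mm in +y from the notch; origin on the slot's centre line level with the notch, at the board's top, axes parallel to the board's
- notch (a point): where the roller's centre sits when home: between two upright half-round ribs on the fence's inner face, 20 mm above the board, 68 mm in x from the slot's centre line. With the roller here the bookend's front face is about 5 mm short of book 1
- first_rib (a point): top of the first rib, 10 mm before the notch, standing out 4 mm. The roller meets it about 9 mm before its crest; the push then peaks at about 9 N (friction included) and falls off towards the crest. About 3 mm past the crest the spring takes over: the push force dips to nothing and the bookend snaps the last 6 mm or so into the notch by itself
- second_rib (a point): top of the second rib, 12 mm past the notch, standing out 8 mm. It blocks the roller until pushed with about 20 N, and must not be passed
- book1: paperback number 1 of the row of four (1 is nearest the bookend), standing spine up on the board, 28 mm thick (own y), about 175 mm long (own x), 108 to 118 mm tall, 0.28 kg, loose; origin under its centre
- book2: paperback number 2 of the row of four (1 is nearest the bookend), standing spine up on the board, 28 mm thick (own y), about 175 mm long (own x), 108 to 118 mm tall, 0.28 kg, loose; origin under its centre
- book3: paperback number 3 of the row of four (1 is nearest the bookend), standing spine up on the board, 28 mm thick (own y), about 175 mm long (own x), 108 to 118 mm tall, 0.28 kg, loose; origin under its centre
- book4: paperback number 4 of the row of four (1 is nearest the bookend), standing spine up on the board, 28 mm thick (own y), about 175 mm long (own x), 108 to 118 mm tall, 0.28 kg, loose; origin under its centre
- stamp: rubber stamp with a dark turned-wood handle, 32 mm across the foot, 70 mm tall, standing on the near (robot's) edge strip of the display board; origin under its foot; a bystander
- card_block: small light-wood block, 30 x 46 x 22 mm, with an upright blank card (58 mm wide, top 65 mm above the board) standing on the near edge strip of the display board; origin under its centre; a bystander
- mug: white mug, 80 mm across, 92 mm tall, on the table; origin under its centre; a bystander
- pencil_tin: round aluminium tin with pencils, 72 mm across, tin 100 mm tall, pencils to 155 mm, on the table; origin under its centre; a bystander
- cash_tin: grey steel cash box, 154 x 124 mm, 75 mm tall plus a wire handle to 94 mm, on the table; origin under its centre; a bystander
- flat_book: book lying flat on the table, 165 x 110 x 25 mm; origin under its centre; a bystander
There are look-alikes about, which are no part of the job. Leave any purple or yellow look-alike of the book4 alone.

How it is judged (in metres and radians):
On the way, in this order (a step that is already met when the one before it is completed fails the run):
1. the hand pushes the bookend along the slot, between 75 and 12 mm before the notch (y of bookend_roller in the frame of stop between -0.075 and -0.012 m and contact force between any of the fingers, the arm and bookend above 0.5 N), for 0.05 s.
2. the roller is in the notch (y of bookend_roller in the frame of stop between -0.004 and 0.004 m), for 0.1 s.
At the end, for the whole second after the job is handed in: The roller's centre rests within 4 mm of the notch along the slot, the bookend is still and down on the board (within 3 mm), the four books have moved less than 10 mm and tilt under 0.1 rad, the other things have moved less than 15 mm and tilt under 0.2 rad (all of step 2 and linear speed of bookend below 0.005 m/s and height (world z) of bookend below 0.021 m and distance of each of book1, book2, book3, book4 from where it was at the start of the episode below 0.01 m and angle between each of book1, book2, book3, book4's own z axis and vertical below 0.1 rad and distance of each of stamp, card_block, mug, pencil_tin, cash_tin, flat_book from where it was at the start of the episode below 0.015 m and angle between each of stamp, card_block, mug, pencil_tin, cash_tin, flat_book's own z axis and vertical below 0.2 rad); the robot touches nothing.
It fails at once if the bookend was lifted more than 6 mm off the board (height (world z) of bookend above 0.024 m).
It fails at once if the bookend was shoved past the notch, over the second rib (y of bookend_roller in the frame of stop above 0.01 m).
It fails at once if a book of the row was moved, tipped or lifted (not (distance of book1 from where it was at the start of the episode below 0.01 m) or not (distance of book2 from where it was at the start of the episode below 0.01 m) or not (distance of book3 from where it was at the start of the episode below 0.01 m) or not (distance of book4 from where it was at the start of the episode below 0.01 m) or not (angle between book1's own z axis and vertical below 0.1 rad) or not (angle between book2's own z axis and vertical below 0.1 rad) or not (angle between book3's own z axis and vertical below 0.1 rad) or not (angle between book4's own z axis and vertical below 0.1 rad)).
It fails at once if a bystander was moved, tipped or lifted (not (distance of stamp from where it was at the start of the episode below 0.015 m) or not (distance of card_block from where it was at the start of the episode below 0.015 m) or not (distance of mug from where it was at the start of the episode below 0.015 m) or not (distance of pencil_tin from where it was at the start of the episode below 0.015 m) or not (distance of cash_tin from where it was at the start of the episode below 0.015 m) or not (distance of flat_book from where it was at the start of the episode below 0.015 m) or not (angle between stamp's own z axis and vertical below 0.2 rad) or not (angle between card_block's own z axis and vertical below 0.2 rad) or not (angle between mug's own z axis and vertical below 0.2 rad) or not (angle between pencil_tin's own z axis and vertical below 0.2 rad) or not (angle between cash_tin's own z axis and vertical below 0.2 rad) or not (angle between flat_book's own z axis and vertical below 0.2 rad)).
It also fails if it takes over 40 s, if anything falls off the work surface, if the arm or the gripper's body presses on something with over 40 N, if the wrist force passes 120 N, or if a joint passes its speed limit or range.

ROBOT

A 7-joint arm with a two-finger parallel gripper is mounted at the origin on the work surface. World frame = base frame: x ahead of the robot, y to its left, z up, the work surface at z = 0. Lengths are in mm, angles in rad, forces in N, time in s.
With the tool pointing down it reaches from about 425 to 1025 mm from the base axis. Payload 9.4 kg.
Tool frame: the origin (TCP) lies midway between the tips of the shut fingers; the grasp point (between the pads) lies 19 mm behind it; z points along the fingers, y is the line along which they close (so a half turn about z gives the same grasp; the last joint's range is limited). The gripper opens to 85 mm and grips with 20 to 120 N. Pads are 22 mm wide; open, the fingers measure 114 mm over their backs; the gripper's body (76 mm by 85 mm) begins 54 mm behind the grasp point. The pads swing forward as they close: fully open they stand 13 mm farther back than shut.
Start: joints at [1.224, 0.599, -0.003, 1.599, 0.002, 0.943, -0.08], TCP at [193.23, -698.775, 200.475] pointing down, gripper open.
Joint ranges: [-2.57, 2.57], [-0.35, 1.97], [-1.29, 1.29], [0.11, 2.56], [-1.05, 4.19], [0.11, 1.86], [-2.63, 2.63]. Speed limits (rad/s): [2.22, 2.22, 3.01, 3.01, 3.14, 3.14, 3.14].

INTERFACE

Orientations are given as a unit quaternion [x, y, z, w].
In Python, from station import * gives the robot as it stands.
- The arm moves only by the tool move_arm, never from a script. Its argument "moves" is a list that holds one entry, the list of rows, each a list of 6 numbers: the shift along the tool's x, y, z in cm, then the turn, a rotation vector about the tool's x, y, z in degrees. In form: [[[tx, ty, tz, rx, ry, rz], ...]]. A call has 1 to 8 rows; each row shifts and turns the commanded pose from where the row before left it, along the tool's axes as they then stand; what a row does not reach is not made up. A row lasts 1/12 s, in which the tool goes at most 41.7 mm and 7.16 degrees, less where a joint would pass 70% of its speed; a pose out of reach is approached as far as the arm can. A call is refused whole if a number of a shift passes 4.17 or a number of a turn 7.16, either way. A call with a gripper value outside its range is refused whole. "claw" is the finger opening in cm, from 0 to 8.54, set as the call begins (left out, the last holds). The fingers move at their own pace and stop on an object; the grip force is fixed at half the most. Time passes only in rows, so rows that do not move let the fingers close. It gives the time, the measured TCP pose, the force, the opening and the grip force at its end, in the units of the state.
- observe(): the state, without advancing time (a new reading comes with each control period).
- camera(name): name is "scene" or "side" or "wrist"; returns the picture (420x560x3 uint8, blue, green, red); there is no depth.
- get_calibration(name): a dict with "fx", "fy", "cx", "cy" (pixels), "R" (3x3) and "t" (3): a world point X has camera coordinates R X + t; the wrist camera has in their place "mount" (4x4, takes a point from camera to tool coordinates, whose origin is the TCP and whose axes are the flange's). Camera axes: x right, y down, z forward; pixel columns grow to the right and rows downward; lengths in mm; the calibration is good to about 2 mm. A picture is of the moment at which its call begins: read the wrist's pose just before it. get_calibration takes no time and is no camera call.
- sign_off(): hands the job in; it is judged then, once.
The state is a dict: "clock": time; "joint_pos": joint angles; "dq": joint speeds; "effort": joint torques, N m; "tool_pos": TCP position; "eef_rot": TCP orientation; "wrist_force": force on the tool from outside, world axes, zero at the start; "wrist_torque": the same for the moment, N m; "gripper_width": finger opening in mm; "gripper_force": force on a finger pad.
Only numpy, scipy, OpenCV 4.12 (cv2) and the standard library are available. Lean on these libraries where they do the work, as an engineer would, in place of code of your own. Each camera call takes 0.05 s, during which the arm holds its last target. There are 200 camera calls.

## Working session

There is one attempt and no reset: what is moved stays moved. The work goes in short steps, Python scripts to look and compute and a tool call to move; the robot and the scene stay as the last step left them, time stands still between calls to the robot, and variables do not carry over. Pictures are saved under pics/ and viewed, at most 10 in all, crops included, and the job is handed in when it is done.

Besides the shell and the picture viewer there is one more tool, called as name([rows], argument=value, ...), one row to a line, values as JSON. move_arm: Moves the arm, as the interface text tells. Its arguments: {"type":"object","properties":{"moves":{"type":"array","items":{"type":"array","items":{"type":"array","items":{"type":"number"}}}},"claw":{"type":"number"}},"required":["moves"]}

```bash
mkdir -p pics; python3 - <<'E'
from station import *
import cv2, numpy as np
s=observe();print(s)
for n in ("scene","side"):
    cv2.imwrite(f"pics/{n}0.png",camera(n)); print(n,get_calibration(n))
print(get_calibration("wrist"))
E
```

```text
{'clock': 0.0, 'joint_pos': array([ 1.22427885,  0.6001683 , -0.00253017,  1.60014871,  0.0018099 ,
        0.94289136, -0.07981137]), 'dq': array([-1.86852464e-04, -1.64302559e-03, -2.73908332e-04, -8.32448128e-04,
        3.36584590e-05,  9.51865383e-04,  6.46559917e-04]), 'effort': array([ 4.05159562e-04, -7.76468182e+01,  1.56530466e+00, -2.58017707e+01,
        1.23873100e-02,  8.96884332e-03,  3.48106674e-06]), 'tool_pos': array([ 193.07895868, -698.26578828,  199.57927095]), 'eef_rot': array([ 9.90910450e-01,  1.34520739e-01, -1.88508097e-04, -7.84592506e-04]), 'wrist_force': array([-0.11367732,  0.45092788, -0.49550913]), 'wrist_torque': array([ 0.03340966,  0.02122921, -0.03154963]), 'gripper_force': 0.0, 'gripper_width': 85.57872724932865}
scene {'fx': 533.807902486563, 'fy': 533.807902486563, 'cx': 267.9160267516221, 'cy': 215.02021267413966, 'R': array([[ 1.10641941e-02,  9.99902703e-01, -8.49521598e-03],
       [ 7.78003491e-01, -1.39452275e-02, -6.28105165e-01],
       [-6.28162520e-01,  3.40169789e-04, -7.78082086e-01]]), 't': array([  -7.64199478, -351.93539876, 1706.60278103])}
side {'fx': 498.37671754150927, 'fy': 498.37671754150927, 'cx': 280.8658498188817, 'cy': 219.03294295205703, 'R': array([[ 0.99470992, -0.10271725,  0.00116183],
       [-0.08005739, -0.78226048, -0.61778585],
       [ 0.06436612,  0.6144247 , -0.78634553]]), 't': array([-481.20219012,   74.69246278, 1311.75507624])}
{'fx': 306.5184973270594, 'fy': 306.5184973270594, 'cx': 277.70019877529217, 'cy': 209.77765299905252, 'mount': array([[ 7.36433547e-04, -9.61681571e-01, -2.74167855e-01,
         6.91343131e+01],
       [ 9.99998510e-01,  1.13621339e-03, -1.29936104e-03,
         9.46686593e-01],
       [ 1.56108476e-03, -2.74166490e-01,  9.61680976e-01,
        -1.72532661e+02],
       [ 0.00000000e+00,  0.00000000e+00,  0.00000000e+00,
         1.00000000e+00]])}
```

View pics/scene0.png

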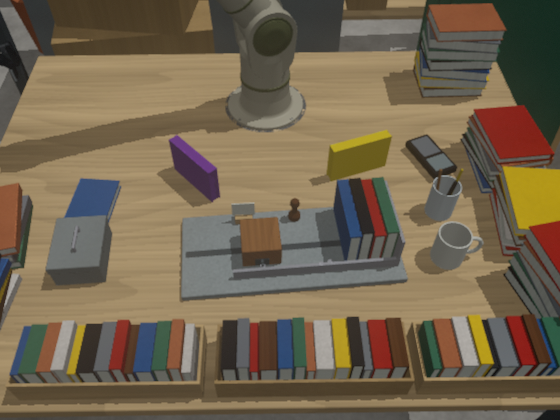

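View pics/side0.png

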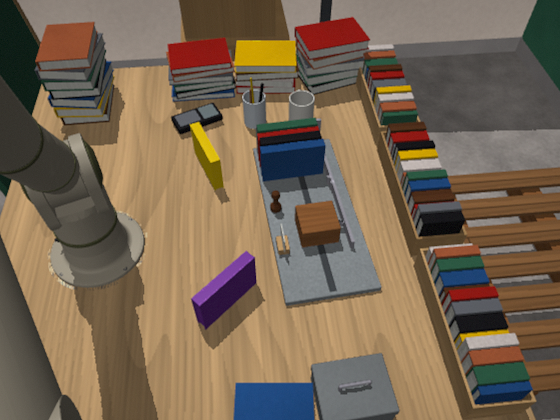

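Scene view: the bookend is the brown block at (261,241), with the books at (367,220). The stamp is at (294,208), the card block at (243,212) and the board spans (181..403, 208..293). In the side view the bookend is at (318,223). The other candidates are the light card block (too small and too light) and the brown stack-books, which are off the board. I'll check my choice in one close crop.

```bash
python3 - <<'E'
import cv2, numpy as np
a=cv2.imread("pics/scene0.png")[195:300,175:410]; b=cv2.imread("pics/side0.png")[140:305,240:390]
a=cv2.resize(a,None,fx=3.4,fy=3.4,interpolation=cv2.INTER_CUBIC)
cv2.imwrite("pics/ca.png",a)
cv2.imwrite("pics/cb.png",cv2.resize(b,None,fx=3.6,fy=3.6,interpolation=cv2.INTER_CUBIC))
E
```

```text
(no output)
```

View pics/ca.png

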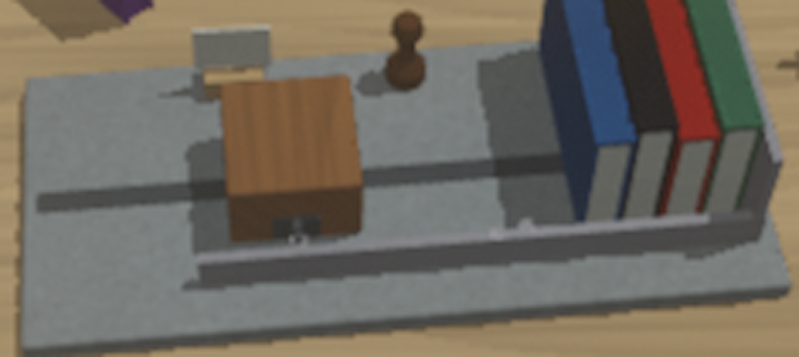

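View pics/cb.png

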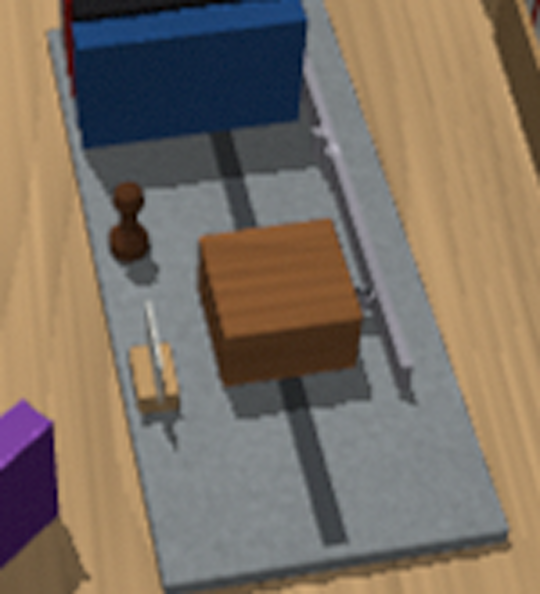

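```bash
cat > h.py <<'E'
from station import *
import numpy as np
C={n:get_calibration(n) for n in("scene","side")}
def px(n,p):
    p=np.array(p,float)
    return ((p+.5)/3.4-.5+[175,195]) if n=="scene" else ((p+.5)/3.6-.5+[240,140])
def cast(n,uv,z):
    c=C[n]; d=c["R"].T@np.array([(uv[0]-c["cx"])/c["fx"],(uv[1]-c["cy"])/c["fy"],1]); o=-c["R"].T@c["t"]
    return (o+d*(z-o[2])/d[2])[:2]
E
python3 - <<'E'
from h import *
np.set_printoptions(precision=1,suppress=True)
def W(n,z,L): return np.array([cast(n,px(n,p),z) for p in L])
A=W("scene",80,[(222,86),(349,77),(361,186),(229,194)]);B=W("side",80,[(224,336),(201,237),(333,222),(358,317)])
print("top scene\n",A,A.mean(0),"\nside\n",B,B.mean(0))
s1=W("scene",18,[(38,203),(560,163)]);s2=W("side",18,[(335,543),(222,132)]);print("slot",s1,s2)
b=W("scene",18,[(27,78),(22,348),(788,290)]);b2=W("side",18,[(165,585),(506,532)]);print("board",b,b2)
for s in(s1,s2,b[1:]): d=s[1]-s[0];print("ang",np.degrees(np.arctan2(-d[0],d[1])))
print("fence start",W("scene",48,[(200,262)]),W("side",48,[(408,366)]))
print("ribs",W("scene",48,[(497,233),(527,225)]),W("side",48,[(333,148),(320,132)]))
print("book1 base",W("scene",18,[(585,220)]),W("side",18,[(85,146),(298,118)]))
print("roller",W("scene",38,[(298,240)]))
print("stamp,card",W("scene",18,[(405,85),(236,92)]),W("side",18,[(130,255),(155,405)]))
E
```

```text
top scene
 [[531.3 -66.2]
 [524.6  25.6]
 [621.2  31.8]
 [626.4 -59.3]] [575.9 -17. ] 
side
 [[529.4 -66.3]
 [524.3  23.8]
 [621.7  28.1]
 [624.6 -59.4]] [575.  -18.5]
slot [[ 588.5 -202.2]
 [ 559.2  181.1]] [[ 589.7 -201.2]
 [ 562.2  182.2]]
board [[ 471.6 -220.6]
 [ 709.4 -202.8]
 [ 671.5  330.1]] [[ 472.  -221.2]
 [ 706.5 -204.6]]
ang 4.38143113390919
ang 4.1052550992865795
ang 4.069027780603404
fence start [[660.8 -80.2]] [[659.3 -82.2]]
ribs [[640.3 126.6]
 [633.9 148. ]] [[641.2 128.9]
 [633.9 146.7]]
book1 base [[610.1 194.3]] [[451.1 178.2]
 [625.5 191.3]]
roller [[637.2 -12.5]]
stamp,card [[483.6  69.7]
 [488.1 -59.6]] [[476.1  62.6]
 [480.5 -76.7]]
```

move_arm([
  [[0,0,0,0,0,5.65],[0,0,0,0,0,5.65],[2.15,-2.8,0,0,0,0],[2.15,-2.8,0,0,0,0],[2.15,-2.8,0,0,0,0],[2.15,-2.8,0,0,0,0],[2.15,-2.8,0,0,0,0],[2.15,-2.8,0,0,0,0]],
], claw=0)

```text
clock: 0.77
tool_pos: [310.2, -520.1, 200.2]
eef_rot: [0.999, 0.036, -0.0, -0.0]
wrist_force: [1.2, -0.1, 0.7]
gripper_width: -0.1
gripper_force: 0.0
```

move_arm([
  [[2.15,-2.8,0,0,0,0],[2.15,-2.8,0,0,0,0],[2.15,-2.8,0,0,0,0],[2.15,-2.8,0,0,0,0],[2.15,-2.8,0,0,0,0],[2.15,-2.8,0,0,0,0],[2.15,-2.8,0,0,0,0],[2.15,-2.8,0,0,0,0]],
])

```text
clock: 1.43
tool_pos: [465.5, -284.3, 200.4]
eef_rot: [0.999, 0.036, -0.0, -0.0]
wrist_force: [0.7, -0.5, 0.4]
gripper_width: -0.1
gripper_force: 0.0
```

move_arm([
  [[2.15,-2.8,0,0,0,0],[2.15,-2.8,0,0,0,0],[2.15,-2.8,0,0,0,0],[2.15,-2.8,0,0,0,0],[2.15,-2.8,0,0,0,0],[2.15,-2.8,0,0,0,0],[0,0,0,0,0,0],[0,0,0,0,0,0]],
])

```text
clock: 2.1
tool_pos: [582.2, -106.5, 199.9]
eef_rot: [0.999, 0.038, -0.0, -0.0]
wrist_force: [-0.4, -1.2, 0.2]
gripper_width: -0.3
gripper_force: 0.0
```

move_arm([
  [[0,0,3,0,0,0],[0,0,3,0,0,0],[0,0,3,0,0,0],[0,0,2.5,0,0,0],[0,0,1.5,0,0,0],[0,0,0.4,0,0,0],[0,0,0,0,0,0],[0,0,0,0,0,0]],
])

```text
clock: 2.77
tool_pos: [581.5, -110.0, 67.0]
eef_rot: [0.999, 0.036, 0.0, 0.0]
wrist_force: [1.0, 0.1, 0.6]
gripper_width: 0.1
gripper_force: 0.0
```

```bash
python3 - <<'E'
from h import *
import cv2
a=camera("side")[140:305,240:390]; b=camera("scene")[195:300,175:325]
a=cv2.resize(a,None,fx=2.6,fy=3.6); a=cv2.resize(a,(390,590)); b=cv2.resize(b,(400,280)); 
out=np.zeros((590,790,3),np.uint8); out[:,:390]=a; out[:280,390:]=b
cv2.imwrite("pics/pre.png",out)
E
```

```text
(no output)
```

View pics/pre.png

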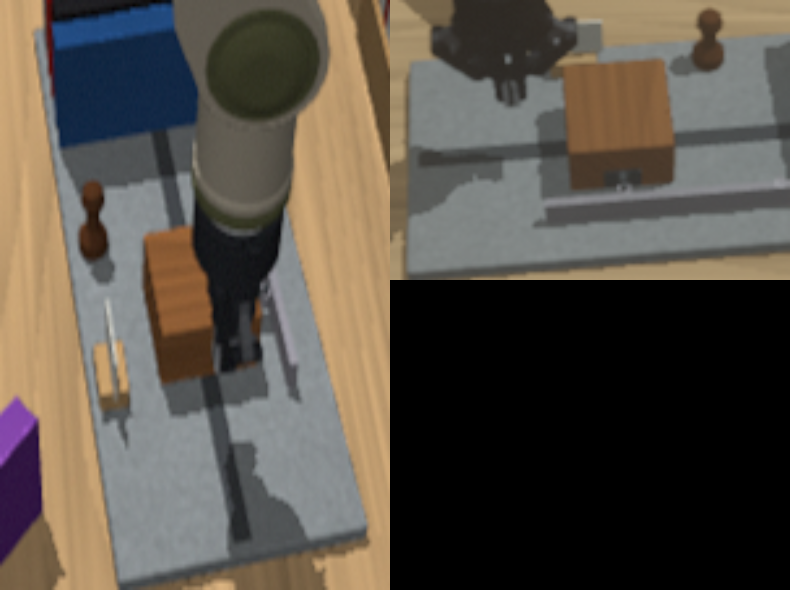

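The fingers are shut behind the bookend, at (510,95) in the right-hand crop, about 20-30 mm short of its rear face. Nothing else is near. I'll close in gently.

move_arm([
  [[0,-1,0.1,0,0,0],[0,-0.7,0.1,0,0,0],[0,-0.3,0,0,0,0],[0,-0.3,0,0,0,0],[0,-0.3,0,0,0,0],[0,-0.3,0,0,0,0],[0,-0.3,0,0,0,0]],
])

```text
clock: 3.45
tool_pos: [579.1, -76.9, 64.5]
eef_rot: [0.999, 0.036, -0.0, 0.0]
wrist_force: [0.4, -1.2, 0.2]
gripper_width: 0.3
gripper_force: 0.0
```

move_arm([
  [[0,-0.3,0,0,0,0],[0,-0.3,0,0,0,0],[0,-0.3,0,0,0,0],[0,-0.3,0,0,0,0]],
])

```text
clock: 3.78
tool_pos: [578.2, -64.9, 64.4]
eef_rot: [0.999, 0.036, -0.0, 0.0]
wrist_force: [0.0, 1.1, 0.4]
gripper_width: -0.2
gripper_force: 0.0
```

move_arm([
  [[0,-0.5,0,0,0,0],[0,-0.5,0,0,0,0],[0,-0.5,0,0,0,0],[0,-0.5,0,0,0,0]],
])

```text
clock: 4.12
tool_pos: [576.8, -44.6, 64.4]
eef_rot: [0.999, 0.036, -0.0, -0.0]
wrist_force: [0.8, 0.5, 0.1]
gripper_width: 0.1
gripper_force: 0.0
```

```bash
python3 - <<'E'
from h import *
import cv2
for _ in range(6): print(np.round(observe()["wrist_force"],1)); a=camera("scene")
cv2.imwrite("pics/p2.png",cv2.resize(a[195:300,175:410],None,fx=3.4,fy=3.4,interpolation=cv2.INTER_CUBIC))
E
```

```text
[0.8 0.5 0.1]
[-0.3  1.3  0.5]
[-0.5 -0.5 -0.2]
[-0.3 -0.3  0.3]
[-0.   0.2  0.3]
[ 0.4 -0.1 -0.4]
```

View pics/p2.png

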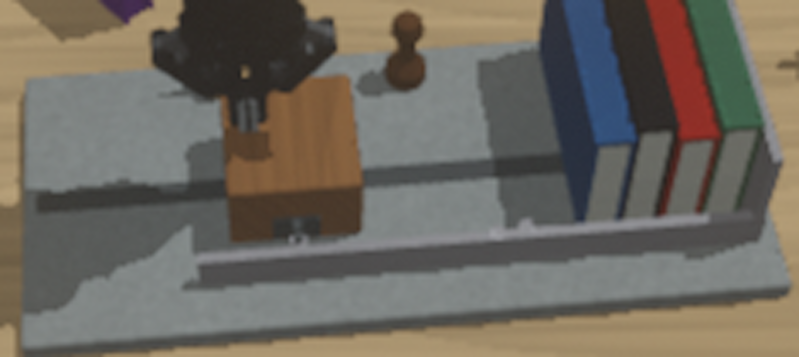

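```bash
python3 - <<'E'
from h import *
c=C["scene"]; s=observe(); print(s["tool_pos"],s["joint_pos"],s["gripper_width"])
for z in (64,80,100,120):
    q=c["R"]@np.array([*s["tool_pos"][:2],z])+c["t"]; uv=q[:2]/q[2]*c["fx"]+[c["cx"],c["cy"]]
    print(z,(uv-[175,195])*3.4)
E
```

```text
[576.85115498 -45.51805865  64.45366101] [-0.02397986  0.6103651   0.00664079  2.04936221 -0.00772901  0.48191886
 -1.51017026] 0.032588929615745735
64 [249.57065205 148.39995988]
80 [248.73395775 134.95239331]
100 [247.66495719 117.77114064]
120 [246.5693583 100.1623929]
```

```bash
python3 - <<'E'
from h import *
import cv2
P={n:np.array([[C[n]["fx"],0,C[n]["cx"]],[0,C[n]["fy"],C[n]["cy"]],[0,0,1]])@np.c_[C[n]["R"],C[n]["t"]] for n in C}
x=cv2.triangulatePoints(P["scene"],P["side"],np.array([[220.],[233.6]]),np.array([[331.2],[242.9]]));print(x[:3].T/x[3])
for z in(67,80,100):
    for n in P: q=P[n]@[581.5,-110,z,1]; print(z,n,q[:2]/q[2])
a=camera("wrist"); b=camera("side")[150:300,230:380]
cv2.imwrite("pics/w.png",np.hstack([cv2.resize(a,(480,360)),cv2.resize(b,(320,360),interpolation=cv2.INTER_CUBIC)]))
E
```

```text
[[ 590.98757704 -113.58269162  100.24680065]]
67 scene [221.63624814 239.83347821]
67 side [324.90715831 248.55488857]
80 scene [221.22416197 236.62189585]
80 side [325.28275788 245.518198  ]
100 scene [220.5772994  231.58059001]
100 side [325.87306821 240.74558914]
```

View pics/w.png

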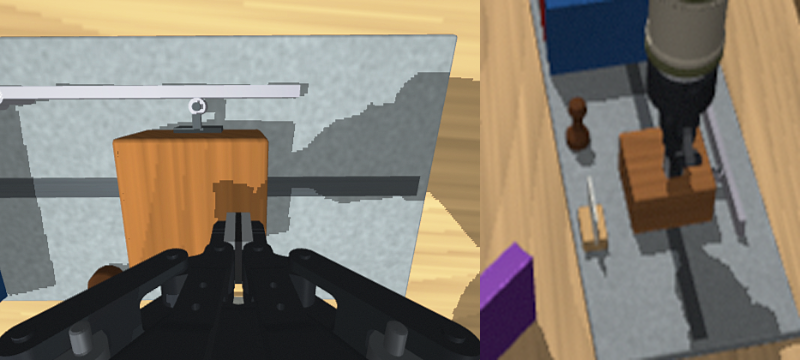

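The tips seen in the wrist view at (238,212), and triangulated from the other two views, are about 30 mm above the reported TCP. The fingers therefore passed over the block without touching it, and the roller hasn't moved. I'll back off, go about 30 mm lower and approach again.

move_arm([
  [[0,1.5,-0.2,0,0,0],[0,2,0,0,0,0],[0,2,0,0,0,0],[0,1,0,0,0,0],[0,0,1.5,0,0,0],[0,0,1.3,0,0,0],[0,0,0.2,0,0,0],[0,0,0,0,0,0]],
])

```text
clock: 5.18
tool_pos: [580.9, -109.8, 35.7]
eef_rot: [0.999, 0.036, -0.001, -0.0]
wrist_force: [-0.2, 0.2, -0.2]
gripper_width: 0.0
gripper_force: 0.0
```

move_arm([
  [[0,-1,0,0,0,0],[0,-0.6,0,0,0,0],[0,-0.3,0,0,0,0],[0,-0.3,0,0,0,0],[0,-0.3,0,0,0,0]],
])

```text
clock: 5.6
tool_pos: [580.0, -84.4, 36.9]
eef_rot: [0.999, 0.037, 0.0, 0.0]
wrist_force: [0.0, -0.1, -0.2]
gripper_width: 0.1
gripper_force: 0.0
```

move_arm([
  [[0,-0.3,0,0,0,0],[0,-0.3,0,0,0,0],[0,-0.3,0,0,0,0]],
])

```text
clock: 5.85
tool_pos: [579.2, -76.2, 36.6]
eef_rot: [0.999, 0.036, 0.0, 0.0]
wrist_force: [0.5, -1.9, 0.5]
gripper_width: 0.1
gripper_force: 1.2
```

move_arm([
  [[0,-0.3,0,0,0,0],[0,-0.3,0,0,0,0],[0,-0.3,0,0,0,0]],
])

```text
clock: 6.1
tool_pos: [578.5, -67.4, 36.5]
eef_rot: [0.999, 0.036, 0.0, 0.0]
wrist_force: [-0.1, -1.9, 2.1]
gripper_width: -0.0
gripper_force: 1.2
```

move_arm([
  [[0,-0.5,0,0,0,0],[0,-0.7,0,0,0,0],[0,-0.7,0,0,0,0],[0,-0.7,0,0,0,0],[0,-0.7,0,0,0,0],[0,-0.7,0,0,0,0],[0,-0.7,0,0,0,0],[0,-0.5,0,0,0,0]],
])

```text
clock: 6.77
tool_pos: [574.4, -14.0, 36.4]
eef_rot: [0.999, 0.037, -0.0, -0.0]
wrist_force: [0.3, -3.0, 1.2]
gripper_width: 0.0
gripper_force: 1.2
```

move_arm([
  [[0,-0.5,0,0,0,0],[0,-0.7,0,0,0,0],[0,-0.7,0,0,0,0],[0,-0.7,0,0,0,0],[0,-0.6,0,0,0,0],[0,-0.5,0,0,0,0],[0,-0.4,0,0,0,0],[0,-0.2,0,0,0,0]],
])

```text
clock: 7.43
tool_pos: [571.3, 28.5, 36.4]
eef_rot: [0.999, 0.037, -0.0, -0.0]
wrist_force: [-0.6, -1.4, 1.7]
gripper_width: -0.2
gripper_force: 1.1
```

```bash
python3 - <<'E'
from h import *
import cv2
s=observe(); p=s["tool_pos"]; print(p, "s", p[:2]@[-.0724,.9974], s["wrist_force"],s["gripper_force"])
a=camera("scene")
cv2.imwrite("pics/p3.png",cv2.resize(a[195:300,175:410],None,fx=3.4,fy=3.4,interpolation=cv2.INTER_CUBIC))
E
```

```text
[571.32386072  28.49065213  36.38202212] s -12.947271084125408 [-0.61084317 -1.39482192  1.65305494] 1.1240922863362357
```

View pics/p3.png

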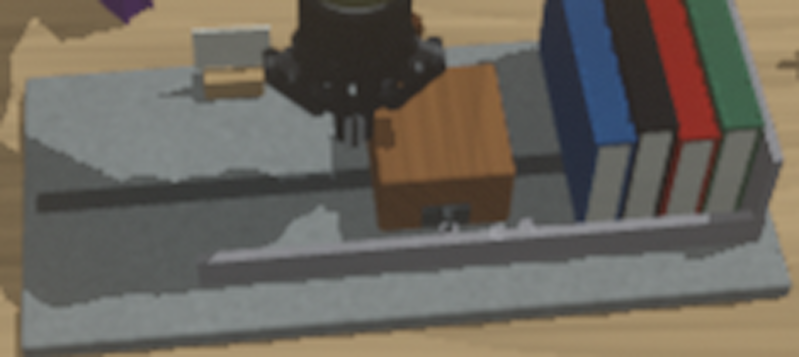

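The roller is at (447,228) and the ribs at (497,233) and (527,225), so about 45 mm is left. I'll push on, more slowly from here.

move_arm([
  [[0,-0.4,0,0,0,0],[0,-0.4,0,0,0,0],[0,-0.4,0,0,0,0],[0,-0.4,0,0,0,0],[0,-0.3,0,0,0,0],[0,-0.2,0,0,0,0]],
])

```text
clock: 7.98
tool_pos: [570.0, 49.2, 36.4]
eef_rot: [0.999, 0.037, -0.0, -0.0]
wrist_force: [-0.6, -1.6, 0.9]
gripper_width: -0.2
gripper_force: 1.1
```

move_arm([
  [[0,-0.15,0,0,0,0],[0,-0.15,0,0,0,0],[0,-0.1,0,0,0,0]],
])

```text
clock: 8.23
tool_pos: [569.6, 52.6, 36.4]
eef_rot: [0.999, 0.036, -0.0, 0.0]
wrist_force: [-1.6, -4.1, 1.8]
gripper_width: -0.2
gripper_force: 1.7
```

move_arm([
  [[0,-0.1,0,0,0,0],[0,-0.1,0,0,0,0]],
])

```text
clock: 8.4
tool_pos: [569.2, 53.5, 36.5]
eef_rot: [0.999, 0.036, -0.0, 0.0]
wrist_force: [-1.6, -7.2, 4.6]
gripper_width: -0.2
gripper_force: 3.4
```

move_arm([
  [[0,-0.1,0,0,0,0],[0,-0.1,0,0,0,0]],
])

```text
clock: 8.57
tool_pos: [568.7, 54.4, 36.5]
eef_rot: [0.999, 0.035, -0.001, 0.001]
wrist_force: [-3.1, -9.8, 6.6]
gripper_width: 0.3
gripper_force: 4.8
```

move_arm([
  [[0,-0.1,0,0,0,0],[0,-0.1,0,0,0,0]],
])

```text
clock: 8.73
tool_pos: [568.8, 56.4, 36.6]
eef_rot: [0.999, 0.035, -0.0, 0.001]
wrist_force: [-1.5, -6.9, 3.8]
gripper_width: 0.2
gripper_force: 3.5
```

move_arm([
  [[0,-0.1,0,0,0,0],[0,-0.1,0,0,0,0]],
])

```text
clock: 8.9
tool_pos: [568.8, 59.3, 36.5]
eef_rot: [0.999, 0.036, -0.0, 0.0]
wrist_force: [-1.6, -4.6, 1.8]
gripper_width: -0.2
gripper_force: 2.1
```

move_arm([
  [[0,-0.1,0,0,0,0],[0,0,0,0,0,0]],
])

```text
clock: 9.07
tool_pos: [568.9, 61.7, 36.4]
eef_rot: [0.999, 0.036, -0.0, -0.0]
wrist_force: [-1.2, -2.0, 1.0]
gripper_width: 0.0
gripper_force: 1.1
```

move_arm([
  [[0,-0.1,0,0,0,0],[0,0,0,0,0,0]],
])

```text
clock: 9.23
tool_pos: [569.1, 63.3, 36.4]
eef_rot: [0.999, 0.037, 0.0, -0.0]
wrist_force: [-0.8, -1.9, -0.2]
gripper_width: -0.3
gripper_force: 0.3
```

move_arm([
  [[0,-0.1,0,0,0,0],[0,0,0,0,0,0]],
])

```text
clock: 9.4
tool_pos: [569.2, 64.3, 36.4]
eef_rot: [0.999, 0.037, 0.0, -0.0]
wrist_force: [-0.4, -0.4, -0.1]
gripper_width: -0.1
gripper_force: 0.0
```

```bash
python3 - <<'E'
from h import *
import cv2
for _ in range(4):
    s=observe(); p=s["tool_pos"]; print(p, s["wrist_force"],s["gripper_force"]); a=camera("scene")
cv2.imwrite("pics/p4.png",cv2.resize(a[195:300,175:410],None,fx=3.4,fy=3.4,interpolation=cv2.INTER_CUBIC))
E
```

```text
[569.18412499  64.31790798  36.43269181] [-0.37996979 -0.42587093 -0.06919467] 0.0
[569.20676346  64.20263713  36.44948572] [0.46105446 0.6092687  0.04770608] 0.0
[569.2362037   64.09291586  36.47293165] [0.01581127 0.01169316 0.03985512] 0.0
[569.21333536  63.92617859  36.50030081] [-0.17950644  1.75758742 -0.99596398] 0.0
```

View pics/p4.png

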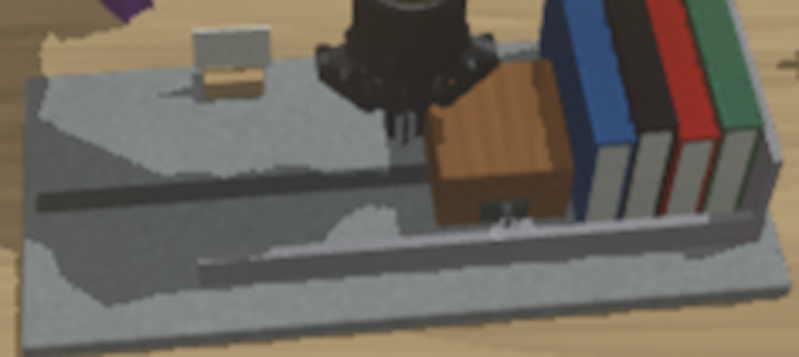

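The bookend has snapped in. The roller at (508,222) sits between the ribs, the pushing force has dropped to zero and the books haven't moved. I'll take the hand away.

move_arm([
  [[0,0.5,0,0,0,0],[0,1.5,0,0,0,0],[0,2,0,0,0,0],[0,2,0,0,0,0],[0,1,0,0,0,0],[0,0,-2,0,0,0],[0,0,-3,0,0,0],[0,0,-3,0,0,0]],
])

```text
clock: 10.27
tool_pos: [573.2, -6.7, 116.6]
eef_rot: [0.999, 0.036, -0.001, -0.0]
wrist_force: [-0.8, 0.2, 0.0]
gripper_width: -0.2
gripper_force: 0.0
```

move_arm([
  [[0,2,-3,0,0,0],[0,3,-3,0,0,0],[0,3,-2,0,0,0],[0,3,0,0,0,0],[0,2,0,0,0,0],[0,0,0,0,0,0],[0,0,0,0,0,0],[0,0,0,0,0,0]],
])

```text
clock: 10.93
tool_pos: [583.2, -134.6, 195.7]
eef_rot: [0.999, 0.037, -0.0, -0.0]
wrist_force: [1.9, 0.7, 0.3]
gripper_width: -0.4
gripper_force: 0.0
```

```bash
python3 - <<'E'
from h import *
import cv2
a=camera("scene");b=camera("side")
o=np.zeros((590,800,3),np.uint8)
o[:268,:]=cv2.resize(a[195:300,175:410],(800,268),interpolation=cv2.INTER_CUBIC)[:, :800]
o[268:,:400]=cv2.resize(b[100:280,220:400],(400,322),interpolation=cv2.INTER_CUBIC)
o[268:,400:]=cv2.resize(a[190:280,310:410],(400,322),interpolation=cv2.INTER_CUBIC)
cv2.imwrite("pics/end.png",o)
E
```

```text
(no output)
```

View pics/end.png

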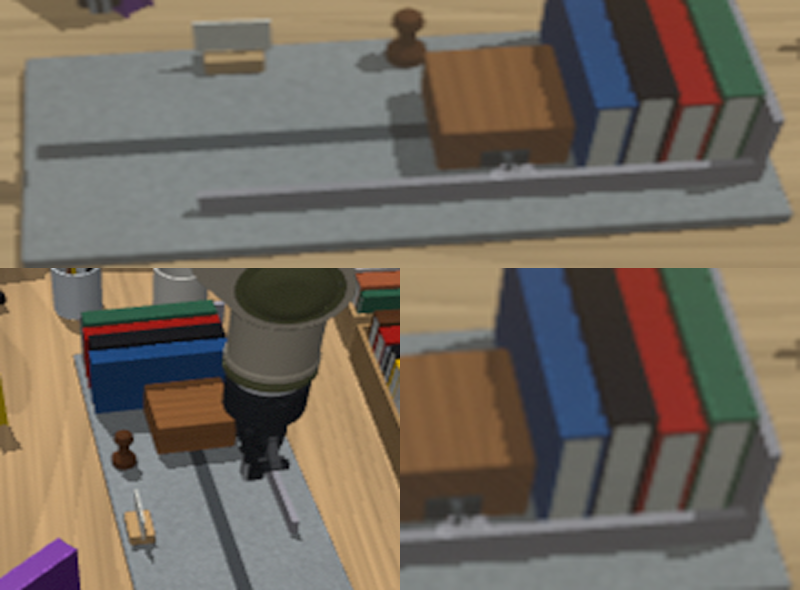

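The roller is seated between the ribs at (510,166), the bookend stands just short of the blue book, and the stamp, card block and books are where they were. The hand is clear.

```bash
python3 -c "
from station import *
print(sign_off())"
```

```text
the job is handed in; nothing more can be done
None
```

The bookend is home in the notch as far as the force drop and last pictures show, the books and bystanders on the board look unmoved, the hand is clear, and the job is handed in (the sign-off gave no verdict).

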